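# Let the steam out of the wide bench oven

### The job

Let the steam out of the wider of the two bench ovens: pull its door all the way down until it lies level, then push it back up until it is fully shut and let go. Do not move the door of the narrower oven.

Things in the scene. Friction and masses are not known exactly. Their poses are not given: they have to be found in the camera images.
- wide_door (a joint): Hinge angle of the wide oven's door, rad: 0 = upright, shut; 1.571 = level towards the robot, its lower stop. Starts shut or ajar, up to 0.4. Stiff hinge: the door stays at any angle where it is left; at most 10 N at the handle bar moves it. Door: steel frame with glass pane, 300 mm wide, 150 high, 15 thick, hinged along its bottom edge, 85 mm above the bench.
- wide_door_bar (a point): Middle of the wide door's handle: round steel bar 12 mm thick, 140 long, along its y, on a stem at each end; clear gap of 39 mm between bar and door edge. It swings with the door. Upright door: bar 45 mm above the door's and oven's top, 195 above the hinge line, 12 forward (to the robot) of it. Level door: 45 mm beyond the free edge, 195 forward of the hinge line, 12 below it.
- wide_oven_hinge (a point): Middle of the wide door's hinge line, at the bottom of the door, 85 mm above the bench. Frame fixed to the oven: y along the hinge line, z up, -x out of the oven's front (the way the door falls). The wide oven is a stainless steel bench oven 320 mm wide, 280 deep, 240 high, front towards the robot.
- narrow_door_bar (a point): Middle of the handle bar (12 mm thick, 100 long) of the other oven, built alike with the same heights and depth but only 230 mm wide. The two ovens stand side by side, centres about 0.48 m apart, either one on the left. Its door too is shut or ajar by up to 0.4 rad and is to be left as it is.

How it is judged:
By the outcome, as a careful person would: the job done as asked, in the order asked, and still so for the second after the job is handed in, with the robot touching nothing.
It also fails if it takes over 58 s, if anything falls off the work surface, if the arm or the gripper's body presses on something with over 40 N, if the wrist force passes 120 N, or if a joint passes its speed limit or range.

### The arm

A 6-joint arm with a two-finger parallel gripper is mounted at the origin on the work surface. World frame = base frame: x ahead of the robot, y to its left, z up, the work surface at z = 0. Lengths are in mm, angles in rad, forces in N, time in s.
With the tool pointing down it reaches from about 350 to 975 mm from the base axis. Payload 7.1 kg.
Tool frame: the origin (TCP) lies midway between the tips of the shut fingers; the grasp point (between the pads) lies 19 mm behind it; z points along the fingers, y is the line along which they close (so a half turn about z gives the same grasp; the last joint's range is limited). The gripper opens to 88 mm and grips with 3 to 60 N. Pads are 20 mm wide; open, the fingers measure 115 mm over their backs; the gripper's body (75 mm by 178 mm) begins 61 mm behind the grasp point.
Start: joints at [1.13, 0.423, 1.63, -0, 1.089, -0.019], TCP at [255.845, 570.218, 222.675] pointing down, gripper open.
Joint ranges: [-3, 3], [-0.9, 2.11], [0.09, 2.58], [-1.31, 4.45], [0.11, 2.69], [-2.54, 2.54]. Speed limits (rad/s): [2.39, 2.39, 3.01, 3.14, 3.14, 3.14].

### API

Orientations are given as a rotation vector (axis times angle).
In Python, from workcell import ctrl gives the robot as it stands.
- The arm moves only by the shell command python3 -m inch 'ROWS' [OPENING]. ROWS is JSON, a list of rows, each an object with "xyz": the shift along the tool's x, y, z in mm, a list of three; "rot": the turn, a rotation vector about the tool's x, y, z in rad, a list of three. In form: [{"xyz": [dx, dy, dz], "rot": [ax, ay, az]}, ...]. A call has 1 to 12 rows; each row is the pose to reach, as a shift and turn from the pose commanded when the call began, along the tool's axes at that moment; what a row does not reach only later rows make up. A row lasts 1/12 s, in which the tool goes at most 41.7 mm and 7.16 degrees, less where a joint would pass 70% of its speed; a pose out of reach is approached as far as the arm can. A call with a gripper value outside its range is refused whole. OPENING is the closure in counts, from 0 (fully open) to 255 (shut), set as the call begins (- or left out, the last holds). The fingers move at their own pace and stop on an object; the grip force is fixed at half the most. Time passes only in rows, so rows that repeat a pose let the fingers close. It gives the time, the measured TCP pose, the force, the opening and the grip force at its end, in the units of the state.
- ctrl.get_obs(): the state, without advancing time (a new reading comes with each control period).
- ctrl.get_image(name): name is "scene" or "top"; returns the picture (480x640x3 uint8, red, green, blue); there is no depth.
- ctrl.camera_model(name): a dict with "fx", "fy", "cx", "cy" (pixels), "k1" (the pictures are not rectified: a ray, as slopes to the right and down, at radius r is drawn at 1 + k1 r^2 times it, then the intrinsics apply), "position" and "attitude" of the camera in the world. Camera axes: x right, y up, looking along -z (the intrinsics and any distortion apply to the point x, -y, -z); pixel columns grow to the right and rows downward; lengths in mm; the calibration is good to about 2 mm. A picture is of the moment at which its call begins. camera_model takes no time and is no camera call.
- ctrl.close_job(): hands the job in; it is judged then, once.
The state is a dict: "t": time; "qpos": joint angles; "qvel": joint speeds; "joint_torque": joint torques, N m; "ee_pos": TCP position; "orientation": TCP orientation; "ft_force": force on the tool from outside, world axes, zero at the start; "moment": the same for the moment, N m; "width": finger opening in mm; "grasp_force": force on a finger pad.
Only numpy, scipy, OpenCV 4.12 (cv2) and the standard library are available. Lean on these libraries where they do the work, as an engineer would, in place of code of your own. Each camera call takes 0.05 s, during which the arm holds its last target. There are 200 camera calls.

## Working session

There is one attempt and no reset: what is moved stays moved. The work goes in short steps, Python scripts to look and compute and a shell command to move; the robot and the scene stay as the last step left them, time stands still between calls to the robot, and variables do not carry over. Pictures are saved under pics/ and viewed, at most 10 in all, crops included, and the job is handed in when it is done.

```bash
mkdir -p pics; python3 - <<'E'
from workcell import ctrl
import cv2
for n in("scene","top"):
    cv2.imwrite(f"pics/{n}0.png",ctrl.get_image(n)[:,:,::-1]); print(n,ctrl.camera_model(n))
o=ctrl.get_obs();print({k:o[k] for k in("t","ee_pos","orientation","ft_force","width")})
E
```

```text
scene {'fx': 525.9998159069703, 'fy': 525.9998159069703, 'cx': 314.82563574957044, 'cy': 235.369020604398, 'k1': -0.011346435128002492, 'position': array([ 468.52427925,  211.18204787, 1060.25130582]), 'attitude': array([ 0.13240988, -0.37719585, -2.48462328])}
top {'fx': 506.95624528171965, 'fy': 506.95624528171965, 'cx': 332.10302195453215, 'cy': 236.56489291574547, 'k1': -0.04870169849532309, 'position': array([ 473.79887534,  -20.85504107, 1124.76353282]), 'attitude': array([ 0.13071922, -0.11310006, -1.58316995])}
{'t': 0.1, 'ee_pos': array([255.63988678, 569.79225163, 222.00362278]), 'orientation': array([-6.57611767e-01, -3.07168641e+00,  2.05406738e-03]), 'ft_force': array([-0.72570359, -0.06812386,  0.13404991]), 'width': 87.92868734413288}
```

View pics/scene0.png

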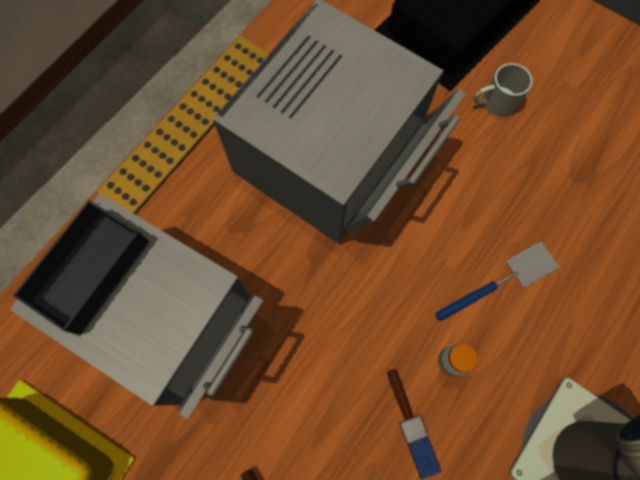

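View pics/top0.png

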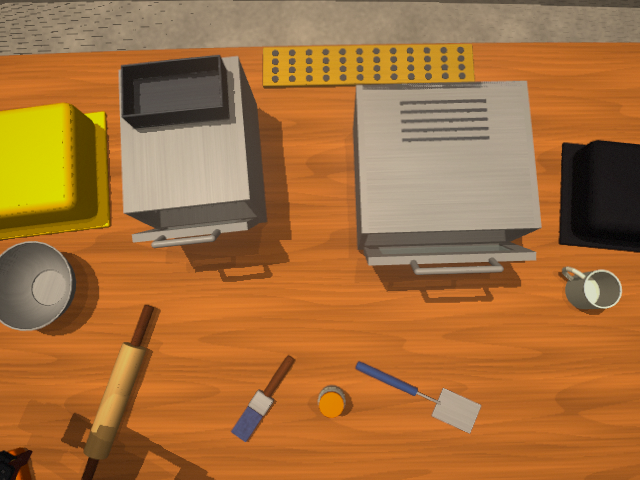

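Scene: the wide oven has vents and its bar runs about (403,185)–(458,120). Top: the wide oven is on the right (−y), its bar about (413,268)–(502,267). Both doors are ajar. I'll zoom in for precise pixels.

```bash
python3 - <<'E'
import cv2,numpy as np
a=cv2.imread("pics/scene0.png")[85:235,330:480]; b=cv2.imread("pics/top0.png")[205:305,350:550]
a=cv2.resize(a,None,fx=2.6,fy=2.6,interpolation=cv2.INTER_CUBIC); b=cv2.resize(b,None,fx=2,fy=2,interpolation=cv2.INTER_CUBIC)
b=cv2.copyMakeBorder(b,0,a.shape[0]-b.shape[0],0,0,cv2.BORDER_CONSTANT)
cv2.imwrite("pics/c1.png",np.hstack([a,b]))
E
```

```text
(no output)
```

View pics/c1.png

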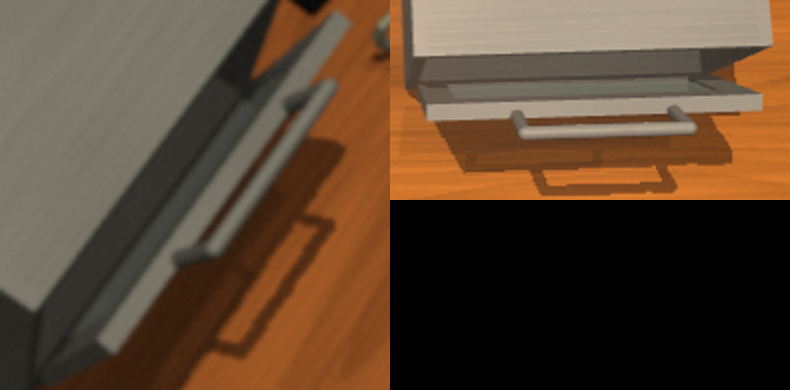

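The crop shows the bar ends at scene (412,182)/(458,117) and top (416,271)/(502,268.5). The top front corners of the oven are at scene (342,198)/(441,72) and top (361,231)/(541,228).

```bash
cat > h.py <<'E'
import numpy as np,cv2
from scipy.spatial.transform import Rotation as R
from workcell import ctrl
def ray(n,p):
    m=ctrl.camera_model(n);K=np.array([[m["fx"],0,m["cx"]],[0,m["fy"],m["cy"]],[0,0,1]])
    u=cv2.undistortPoints(np.array([[p]],float),K,np.array([m["k1"],0,0,0,0]))[0,0]
    d=R.from_rotvec(m["attitude"]).apply([u[0],-u[1],-1]);return m["position"],d/np.linalg.norm(d)
def tri(ps,pt):
    (a,d),(b,e)=ray("scene",ps),ray("top",pt)
    s=np.linalg.lstsq(np.c_[d,-e],b-a,rcond=None)[0];p,q=a+s[0]*d,b+s[1]*e
    return (p+q)/2,np.linalg.norm(p-q)
E
python3 - <<'E'
from h import *
for k,a,b in(("bar+",(412,182),(416,271)),("bar-",(458,117.3),(502,268.5)),("top+",(342,198),(361.5,231.5)),("top-",(441,72),(541,228))):
    p,g=tri(a,b);print(k,p.round(1),round(g,1))
o=ctrl.get_obs();print(R.from_rotvec(o["orientation"]).as_matrix().round(3))
E
```

```text
bar+ [ 546.2 -153.7  265.7] 0.7
bar- [ 548.2 -301.   264. ] 0.3
top+ [618.4 -62.4 268.7] 5.8
top- [ 626.  -391.4  220.3] 3.1
[[-0.912  0.409 -0.001]
 [ 0.409  0.912 -0.001]
 [ 0.    -0.001 -1.   ]]
```

```bash
python3 - <<'E'
from h import *
def pl(n,p,z):
    a,d=ray(n,p);return (a+d*(z-a[2])/d[2]).round(1)
for n,ps in(("scene",((342,198),(441,72))),("top",((361.5,231.5),(541,228)))):print(n,[pl(n,p,240) for p in ps])
E
python3 -m inch '[{"xyz":[-290,-394,-128],"rot":[0,0,1.148]},{"xyz":[-290,-394,-128],"rot":[0,0,1.148]},{"xyz":[-290,-394,-128],"rot":[0,0,1.148]},{"xyz":[-290,-394,-128],"rot":[0,0,1.148]},{"xyz":[-290,-394,-128],"rot":[0,0,1.148]},{"xyz":[-290,-394,-128],"rot":[0,0,1.148]},{"xyz":[-290,-394,-128],"rot":[0,0,1.148]},{"xyz":[-290,-394,-128],"rot":[0,0,1.148]},{"xyz":[-290,-394,-128],"rot":[0,0,1.148]},{"xyz":[-290,-394,-128],"rot":[0,0,1.148]},{"xyz":[-290,-394,-128],"rot":[0,0,1.148]},{"xyz":[-290,-394,-128],"rot":[0,0,1.148]}]' 0
```

```text
scene [array([626.8, -72.2, 240. ]), array([ 623.9, -377.3,  240. ])]
top [array([620.2, -64.1, 240. ]), array([ 621.2, -383.4,  240. ])]
t: 1.1
ee_pos: [357.5, 95.5, 349.7]
orientation: [2.22, 2.223, 0.0]
ft_force: [0.8, 0.2, 0.0]
width: 88.0
grasp_force: 0.0
```

```bash
python3 -m inch '[{"xyz":[-321,190,30],"rot":[0,0,0]},{"xyz":[-321,190,30],"rot":[0,0,0]},{"xyz":[-321,190,30],"rot":[0,0,0]},{"xyz":[-321,190,30],"rot":[0,0,0]},{"xyz":[-321,190,30],"rot":[0,0,0]},{"xyz":[-321,190,30],"rot":[0,0,0]},{"xyz":[-321,190,30],"rot":[0,0,0]},{"xyz":[-321,190,30],"rot":[0,0,0]},{"xyz":[-321,190,30],"rot":[0,0,0]},{"xyz":[-321,190,30],"rot":[0,0,0]},{"xyz":[-321,190,30],"rot":[0,0,0]},{"xyz":[-321,190,30],"rot":[0,0,0]}]'
python3 - <<'E'
from h import *
a=ctrl.get_image("scene")[:,:,::-1][40:270,270:530];b=ctrl.get_image("top")[:,:,::-1][140:370,330:590]
cv2.imwrite("pics/g1.png",cv2.resize(np.hstack([a,b]),None,fx=1.5,fy=1.5))
E
```

```text
t: 2.1
ee_pos: [547.7, -223.1, 318.5]
orientation: [-2.22, -2.221, 0.001]
ft_force: [-0.2, 0.3, 0.6]
width: 87.4
grasp_force: 0.0
```

View pics/g1.png

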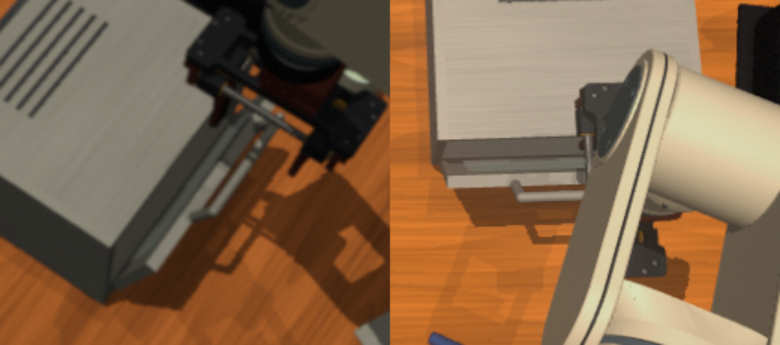

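The crop shows the open fingers straddling the wide door's bar, one finger on each side. I'll lower the tool and close the gripper.

```bash
python3 -m inch '[{"xyz":[-3,0,20],"rot":[0,0,0]},{"xyz":[-3,0,40],"rot":[0,0,0]},{"xyz":[-3,0,55],"rot":[0,0,0]},{"xyz":[-3,0,65],"rot":[0,0,0]},{"xyz":[-3,0,72],"rot":[0,0,0]},{"xyz":[-3,0,72],"rot":[0,0,0]}]'
python3 -m inch '[{"xyz":[0,0,0],"rot":[0,0,0]},{"xyz":[0,0,0],"rot":[0,0,0]},{"xyz":[0,0,0],"rot":[0,0,0]},{"xyz":[0,0,0],"rot":[0,0,0]},{"xyz":[0,0,0],"rot":[0,0,0]},{"xyz":[0,0,0],"rot":[0,0,0]},{"xyz":[0,0,0],"rot":[0,0,0]},{"xyz":[0,0,0],"rot":[0,0,0]},{"xyz":[0,0,0],"rot":[0,0,0]},{"xyz":[0,0,0],"rot":[0,0,0]}]' 255
python3 - <<'E'
import numpy as np
# bar at (547,265), hinge (622,85): rows along arc, tool y (=world x), z (=-world z), relative to first
h=np.array([622,85.]);r=195.4;b0=np.array([547,265.])-h;a0=np.arctan2(-b0[0],b0[1]);aL=np.pi/2+np.arctan(12/195);aS=-np.arctan(12/195)*-1
print(np.hypot(*b0),a0)
A=np.linspace(a0,aL,25)
for a in A:print(round(a,2),(-r*np.sin(a)+r*np.sin(a0)).round(),(-(r*np.cos(a)-r*np.cos(a0))).round())
E
```

```text
t: 2.7
ee_pos: [547.6, -225.5, 246.4]
orientation: [-2.218, -2.222, 0.001]
ft_force: [-1.2, 1.1, -1.0]
width: 88.1
grasp_force: 0.0
t: 3.53
ee_pos: [548.3, -226.4, 247.2]
orientation: [-2.22, -2.223, 0.0]
ft_force: [-0.3, 0.3, -0.3]
width: 24.7
grasp_force: 0.0
195.0 0.3947911196997615
0.39 0.0 -0.0
0.45 -9.0 4.0
0.5 -18.0 9.0
0.55 -27.0 14.0
0.6 -35.0 19.0
0.65 -44.0 25.0
0.7 -51.0 31.0
0.76 -59.0 38.0
0.81 -66.0 45.0
0.86 -73.0 53.0
0.91 -79.0 61.0
0.96 -85.0 69.0
1.01 -91.0 77.0
1.07 -96.0 86.0
1.12 -100.0 95.0
1.17 -105.0 104.0
1.22 -108.0 113.0
1.27 -112.0 123.0
1.32 -114.0 132.0
1.37 -116.0 142.0
1.43 -118.0 152.0
1.48 -119.0 162.0
1.53 -120.0 172.0
1.58 -120.0 182.0
1.63 -120.0 192.0
```

Still closing; I'll give the fingers a little more time.

```bash
python3 -m inch '[{"xyz":[0,0,0],"rot":[0,0,0]},{"xyz":[0,0,0],"rot":[0,0,0]},{"xyz":[0,0,0],"rot":[0,0,0]},{"xyz":[0,0,0],"rot":[0,0,0]},{"xyz":[0,0,0],"rot":[0,0,0]}]' 255
```

```text
t: 3.95
ee_pos: [548.0, -226.4, 247.2]
orientation: [-2.22, -2.222, 0.001]
ft_force: [-2.1, -0.4, 1.8]
width: 11.5
grasp_force: 30.0
```

Gripped, with the width at about 12 mm. I'll pull the first part along the arc.

```bash
python3 -m inch '[{"xyz":[0,-9,4],"rot":[0,0,0]},{"xyz":[0,-18,9],"rot":[0,0,0]},{"xyz":[0,-27,14],"rot":[0,0,0]},{"xyz":[0,-35,19],"rot":[0,0,0]},{"xyz":[0,-44,25],"rot":[0,0,0]},{"xyz":[0,-51,31],"rot":[0,0,0]},{"xyz":[0,-51,31],"rot":[0,0,0]},{"xyz":[0,-51,31],"rot":[0,0,0]}]'
```

```text
t: 4.62
ee_pos: [494.8, -227.1, 216.9]
orientation: [-2.219, -2.222, 0.005]
ft_force: [-13.6, -2.5, 12.1]
width: 11.1
grasp_force: 30.0
```

```bash
python3 -m inch '[{"xyz":[0,-10,5],"rot":[0,0,0]},{"xyz":[0,-17,12],"rot":[0,0,0]},{"xyz":[0,-25,19],"rot":[0,0,0]},{"xyz":[0,-31,27],"rot":[0,0,0]},{"xyz":[0,-37,35],"rot":[0,0,0]},{"xyz":[0,-43,44],"rot":[0,0,0]},{"xyz":[0,-48,53],"rot":[0,0,0]},{"xyz":[0,-48,53],"rot":[0,0,0]}]'
```

```text
t: 5.28
ee_pos: [445.8, -227.5, 161.5]
orientation: [-2.217, -2.222, 0.007]
ft_force: [-7.5, -11.4, -2.6]
width: 11.2
grasp_force: 30.1
```

```bash
python3 -m inch '[{"xyz":[-1,-5,9],"rot":[0,0,0]},{"xyz":[-2,-10,18],"rot":[0,0,0]},{"xyz":[-2,-13,27],"rot":[0,0,0]},{"xyz":[-2,-17,37],"rot":[0,0,0]},{"xyz":[-2,-19,46],"rot":[0,0,0]},{"xyz":[-2,-21,56],"rot":[0,0,0]},{"xyz":[-2,-23,66],"rot":[0,0,0]},{"xyz":[-2,-24,76],"rot":[0,0,0]},{"xyz":[-2,-25,86],"rot":[0,0,0]},{"xyz":[-2,-25,94],"rot":[0,0,0]},{"xyz":[-2,-25,94],"rot":[0,0,0]}]'
```

```text
t: 6.2
ee_pos: [417.2, -227.7, 66.1]
orientation: [-2.211, -2.217, 0.01]
ft_force: [-17.9, -13.9, -6.0]
width: 11.2
grasp_force: 30.1
```

```bash
python3 -m inch '[{"xyz":[-2,-3,4],"rot":[0,0,0]},{"xyz":[-3,-4,8],"rot":[0,0,0]},{"xyz":[-3,-4,11],"rot":[0,0,0]},{"xyz":[-3,-4,11],"rot":[0,0,0]}]'
python3 -m inch '[{"xyz":[0,0,2],"rot":[0,0,0]},{"xyz":[0,0,4],"rot":[0,0,0]},{"xyz":[0,0,4],"rot":[0,0,0]}]'
```

```text
t: 6.53
ee_pos: [417.0, -228.5, 56.3]
orientation: [-2.216, -2.216, 0.001]
ft_force: [0.3, 9.6, -6.7]
width: 11.5
grasp_force: 29.9
t: 6.78
ee_pos: [417.1, -228.5, 52.6]
orientation: [-2.216, -2.217, 0.001]
ft_force: [-0.4, 10.8, -3.8]
width: 11.2
grasp_force: 30.0
```

```bash
python3 -m inch '[{"xyz":[1,0,2],"rot":[0,0,0]},{"xyz":[1,0,4],"rot":[0,0,0]},{"xyz":[1,0,4],"rot":[0,0,0]}]'
python3 - <<'E'
from h import *
a=ctrl.get_image("scene")[:,:,::-1][40:340,270:530];b=ctrl.get_image("top")[:,:,::-1][140:440,330:590]
cv2.imwrite("pics/g2.png",cv2.resize(np.hstack([a,b]),None,fx=1.5,fy=1.5))
E
```

```text
t: 7.03
ee_pos: [417.2, -228.4, 48.8]
orientation: [-2.216, -2.218, 0.002]
ft_force: [-1.8, 4.7, -2.5]
width: 11.2
grasp_force: 30.0
```

View pics/g2.png

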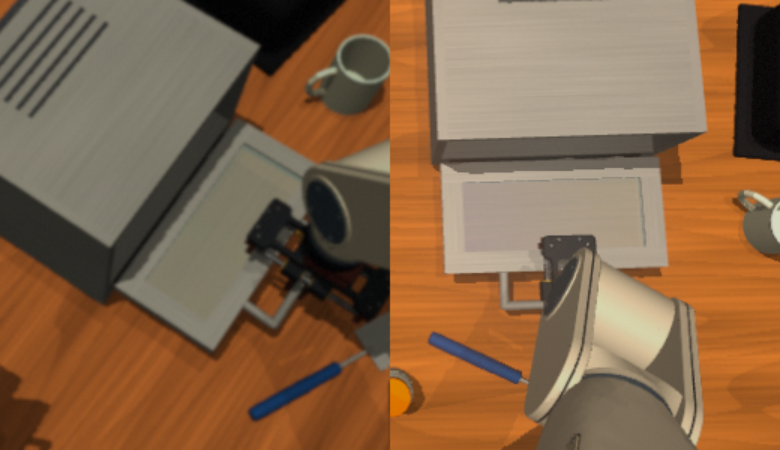

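The crops show the door nearly level with the bar still held. I'll push down gently until it meets the stop.

```bash
python3 -m inch '[{"xyz":[0,0,2],"rot":[0,0,0]},{"xyz":[0,0,3],"rot":[0,0,0]},{"xyz":[0,0,3],"rot":[0,0,0]}]'
python3 -m inch '[{"xyz":[0,0,2],"rot":[0,0,0]},{"xyz":[0,0,3],"rot":[0,0,0]},{"xyz":[0,0,3],"rot":[0,0,0]}]'
```

```text
t: 7.38
ee_pos: [417.4, -228.4, 46.0]
orientation: [-2.216, -2.218, 0.002]
ft_force: [-2.9, 5.7, -1.4]
width: 11.0
grasp_force: 30.0
t: 7.63
ee_pos: [417.5, -228.5, 44.1]
orientation: [-2.216, -2.218, 0.002]
ft_force: [-5.4, 7.5, 15.7]
width: 11.0
grasp_force: 30.0
```

```bash
python3 -m inch '[{"xyz":[0,0,2],"rot":[0,0,0]},{"xyz":[0,0,2],"rot":[0,0,0]},{"xyz":[0,0,2],"rot":[0,0,0]}]'
python3 - <<'E'
from h import *
a=ctrl.get_image("scene");b=ctrl.get_image("top")
cv2.imwrite("pics/s3.png",a[:,:,::-1]);cv2.imwrite("pics/t3.png",b[:,:,::-1])
a=a[:,:,::-1][100:300,330:480];b=b[:,:,::-1][230:380,330:560]
a=cv2.resize(a,None,fx=2.2,fy=2.2);b=cv2.resize(b,None,fx=2,fy=2);b=cv2.copyMakeBorder(b,0,140,0,0,0)
cv2.imwrite("pics/g3.png",np.hstack([a,b]))
E
```

```text
t: 7.88
ee_pos: [417.6, -229.0, 42.8]
orientation: [-2.217, -2.22, 0.002]
ft_force: [-8.9, 5.6, 25.4]
width: 10.9
grasp_force: 30.0
```

View pics/g3.png

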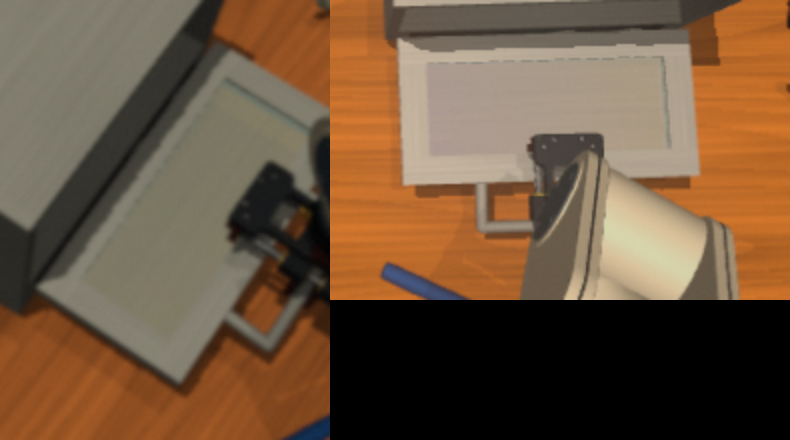

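```bash
python3 - <<'E'
from h import *
print(tri((451.8,256.8),(407,344.5)),tri((412.7,272.7),(367.5,322)))
E
```

```text
(array([ 414.00997104, -161.17111363,   59.24005519]), np.float64(3.067471538965937)) (array([460.23176781, -79.06630653,  91.76189161]), np.float64(0.19960838399382466))
```

The bar is at z≈60 to 70 and the door corner at z≈90. The downward load rose to 25 N, well above the 10 N that moves the hinge, so the door is on its stop. Next I'll compute the return arc.

```bash
python3 - <<'E'
import numpy as np
r=195.4
for a in np.linspace(1.632,.0615,25):print((195-r*np.sin(a)).round(),-(r*np.cos(a)+12).round(),end="; ")
E
python3 -m inch '[{"xyz":[0,0,-6],"rot":[0,0,0]},{"xyz":[0,0,-13],"rot":[0,0,0]},{"xyz":[0,0,-25],"rot":[0,0,0]},{"xyz":[0,1,-38],"rot":[0,0,0]},{"xyz":[0,2,-51],"rot":[0,0,0]},{"xyz":[0,2,-51],"rot":[0,0,0]}]'
```

```text
-0.0 -0.0; -0.0 -13.0; 0.0 -26.0; 1.0 -38.0; 4.0 -51.0; 6.0 -63.0; 10.0 -76.0; 15.0 -88.0; 20.0 -99.0; 26.0 -110.0; 33.0 -121.0; 40.0 -132.0; 49.0 -141.0; 57.0 -151.0; 67.0 -159.0; 77.0 -168.0; 87.0 -175.0; 98.0 -182.0; 109.0 -188.0; 121.0 -193.0; 133.0 -197.0; 145.0 -201.0; 158.0 -204.0; 170.0 -206.0; 183.0 -207.0; t: 8.48
ee_pos: [420.9, -229.1, 94.1]
orientation: [-2.219, -2.219, 0.0]
ft_force: [-4.7, 6.3, 1.6]
width: 11.2
grasp_force: 29.9
```

```bash
python3 -m inch '[{"xyz":[0,4,-12],"rot":[0,0,0]},{"xyz":[1,8,-25],"rot":[0,0,0]},{"xyz":[1,13,-37],"rot":[0,0,0]},{"xyz":[2,18,-48],"rot":[0,0,0]},{"xyz":[2,24,-59],"rot":[0,0,0]},{"xyz":[2,31,-70],"rot":[0,0,0]},{"xyz":[2,38,-81],"rot":[0,0,0]},{"xyz":[2,38,-81],"rot":[0,0,0]}]'
```

```text
t: 9.15
ee_pos: [455.5, -228.4, 175.1]
orientation: [-2.213, -2.218, 0.01]
ft_force: [-24.8, -4.3, 20.5]
width: 11.2
grasp_force: 30.0
```

```bash
python3 -m inch '[{"xyz":[0,-2,-5],"rot":[0,0,0]},{"xyz":[0,6,-14],"rot":[0,0,0]},{"xyz":[0,15,-24],"rot":[0,0,0]},{"xyz":[0,25,-33],"rot":[0,0,0]},{"xyz":[0,35,-42],"rot":[0,0,0]},{"xyz":[0,45,-49],"rot":[0,0,0]},{"xyz":[0,45,-49],"rot":[0,0,0]}]'
```

```text
t: 9.73
ee_pos: [505.8, -227.8, 224.5]
orientation: [-2.219, -2.222, -0.0]
ft_force: [-3.4, 3.6, 9.1]
width: 11.2
grasp_force: 30.0
```

```bash
python3 -m inch '[{"xyz":[0,11,-8],"rot":[0,0,0]},{"xyz":[0,22,-15],"rot":[0,0,0]},{"xyz":[0,34,-21],"rot":[0,0,0]},{"xyz":[0,46,-25],"rot":[0,0,0]},{"xyz":[0,58,-29],"rot":[0,0,0]},{"xyz":[0,71,-32],"rot":[0,0,0]},{"xyz":[0,80,-34],"rot":[0,0,0]},{"xyz":[0,80,-34],"rot":[0,0,0]}]'
```

```text
t: 10.4
ee_pos: [586.0, -226.7, 257.1]
orientation: [-2.218, -2.221, -0.002]
ft_force: [1.2, 6.1, -1.2]
width: 11.3
grasp_force: 29.9
```

Now I'll push forward in small steps until it meets the shut stop.

```bash
python3 -m inch '[{"xyz":[0,5,-1],"rot":[0,0,0]},{"xyz":[0,10,-2],"rot":[0,0,0]},{"xyz":[0,14,-2],"rot":[0,0,0]},{"xyz":[0,14,-2],"rot":[0,0,0]}]'
python3 -m inch '[{"xyz":[0,2,0],"rot":[0,0,0]},{"xyz":[0,4,0],"rot":[0,0,0]},{"xyz":[0,4,0],"rot":[0,0,0]}]'
```

```text
t: 10.73
ee_pos: [598.5, -226.5, 258.7]
orientation: [-2.217, -2.219, -0.0]
ft_force: [-3.1, 5.6, -0.4]
width: 11.5
grasp_force: 29.9
t: 10.98
ee_pos: [600.5, -226.4, 258.9]
orientation: [-2.214, -2.217, 0.004]
ft_force: [-11.2, 6.4, 5.3]
width: 11.5
grasp_force: 29.9
```

```bash
python3 -m inch '[{"xyz":[0,3,0],"rot":[0,0,0]},{"xyz":[0,3,0],"rot":[0,0,0]},{"xyz":[0,3,0],"rot":[0,0,0]}]'
python3 -m inch '[{"xyz":[0,3,0],"rot":[0,0,0]},{"xyz":[0,3,0],"rot":[0,0,0]},{"xyz":[0,3,0],"rot":[0,0,0]}]'
```

```text
t: 11.23
ee_pos: [600.5, -226.4, 258.9]
orientation: [-2.211, -2.214, 0.01]
ft_force: [-22.5, 5.4, 11.2]
width: 11.5
grasp_force: 29.9
t: 11.48
ee_pos: [600.5, -226.4, 258.8]
orientation: [-2.208, -2.21, 0.016]
ft_force: [-34.5, 6.1, 17.9]
width: 11.4
grasp_force: 29.9
```

It is rigid at x=600.5 with 34 N against it, so the door is shut. I'll ease the load to about 12 N, open the gripper and lift.

```bash
python3 -m inch '[{"xyz":[0,-3,0],"rot":[0,0,0]},{"xyz":[0,-6,0],"rot":[0,0,0]},{"xyz":[0,-6,0],"rot":[0,0,0]}]'
python3 -m inch '[{"xyz":[0,0,0],"rot":[0,0,0]},{"xyz":[0,0,0],"rot":[0,0,0]},{"xyz":[0,0,0],"rot":[0,0,0]},{"xyz":[0,0,0],"rot":[0,0,0]},{"xyz":[0,0,0],"rot":[0,0,0]},{"xyz":[0,0,0],"rot":[0,0,0]},{"xyz":[0,0,0],"rot":[0,0,0]},{"xyz":[0,0,0],"rot":[0,0,0]},{"xyz":[0,0,0],"rot":[0,0,0]},{"xyz":[0,0,0],"rot":[0,0,0]},{"xyz":[0,0,0],"rot":[0,0,0]},{"xyz":[0,0,0],"rot":[0,0,0]}]' 0
python3 -m inch '[{"xyz":[0,0,-20],"rot":[0,0,0]},{"xyz":[0,0,-45],"rot":[0,0,0]},{"xyz":[0,0,-80],"rot":[0,0,0]},{"xyz":[0,0,-100],"rot":[0,0,0]},{"xyz":[0,-40,-100],"rot":[0,0,0]},{"xyz":[0,-80,-100],"rot":[0,0,0]},{"xyz":[0,-120,-100],"rot":[0,0,0]},{"xyz":[0,-160,-100],"rot":[0,0,0]},{"xyz":[0,-190,-100],"rot":[0,0,0]},{"xyz":[0,-190,-100],"rot":[0,0,0]}]'
python3 - <<'E'
from h import *
a=ctrl.get_image("scene")[:,:,::-1];b=ctrl.get_image("top")[:,:,::-1]
cv2.imwrite("pics/f.png",cv2.resize(np.vstack([a[40:250,200:500],b[130:300,100:600][:,::1][:, 200:500]]),None,fx=1.5,fy=1.5)); cv2.imwrite("pics/ft.png",b)
E
```

```text
t: 11.73
ee_pos: [600.5, -226.4, 258.9]
orientation: [-2.216, -2.218, 0.002]
ft_force: [-9.8, 6.6, 3.0]
width: 11.4
grasp_force: 29.9
t: 12.73
ee_pos: [603.3, -228.4, 259.2]
orientation: [-2.22, -2.222, -0.0]
ft_force: [0.1, -0.6, 0.0]
width: 86.1
grasp_force: 0.0
t: 13.57
ee_pos: [408.6, -227.9, 359.4]
orientation: [-2.221, -2.22, 0.002]
ft_force: [0.6, 0.2, 0.3]
width: 87.8
grasp_force: 0.0
```

View pics/f.png

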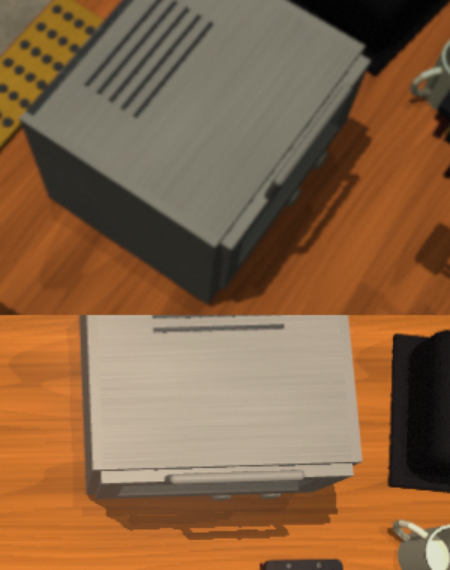

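View pics/ft.png

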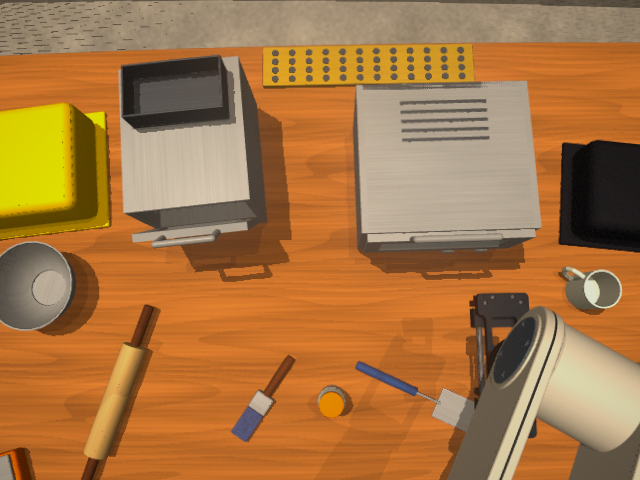

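The wide door sits flush with the oven front, its bar at top-view (413–500,238). The narrow door's bar is unchanged at (155–215,239), and the gripper is clear of everything.

```bash
python3 -c "
from workcell import ctrl
print(ctrl.close_job())"
```

```text
the job is handed in; nothing more can be done
None
```

I pulled the wide oven's door down to its level stop, pushed it back up until it was fully shut and let go; the narrow oven's door was not moved, and I handed the job in at about 14 s.

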